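# Complete the carton layer and hold the carrier level

### The job

Complete the layer of cartons on the plywood carrier: set the two loose cartons upright on the two empty rubber patches, so that all four lie in a pinwheel round the handle post, squarely on their patches, and let go of them while the carrier still stands on the bench. Then take the carrier by its T-handle, lift it about 10 cm clear of the bench, and finish while still holding it there, level and still, with the four cartons in place. Leave the two pistons, the spanner and the cylinder block alone.

Things in the scene. Friction and masses are not known exactly. Their poses are not given: they have to be found in the camera images.
- carrier: loose plywood slab 212 x 212 x 12 mm on the bench, with a 16 mm steel post in its centre and a wooden T-handle; about 0.28 kg empty. Origin at the centre of its underside; x, y along its edges, z up. Four dark rubber patches, flush with the top, mark the cartons' places in a pinwheel round the post; two opposite ones are empty. Set cartons have about 4 mm between neighbours
- grip (a point): centre of the carrier's wooden T-handle, a bar 80 mm long along the carrier's x, 22 mm wide along y and 26 mm high, 117 mm above the carrier's underside. Axes as the carrier's. Pinch it from above across its 22 mm width (along y); a firm grip of 40 to 60 N holds the loaded carrier level
- place_a (a point): first empty place on the carrier: where the middle point of a carton must come (49.5 mm above the carrier's underside, at x -36, y -64 mm on the carrier). The carton lies there with its length along the carrier's x. Either loose carton may go here. Axes as the carrier's
- place_c (a point): second empty place on the carrier, opposite the first: where the middle point of the other loose carton must come (x +36, y +64 mm on the carrier, 49.5 mm up), its length also along the carrier's x. Axes as the carrier's
- place_b (a point): middle point of the place (x +64, y -36 mm on the carrier, 49.5 mm up) where a carton lies already, length along the carrier's y. Axes as the carrier's
- place_d (a point): middle point of the place (x -64, y +36 mm on the carrier, 49.5 mm up) where a carton lies already, length along the carrier's y. Axes as the carrier's
- carton1_mid (a point): loose carton on the bench: white card carton 124 (x) x 68 x 45 mm high, brown band round its foot; across the middle of its top stands a stiff brown ridge 14 mm thick (x), 54 mm long (y), 30 mm high, to pinch along x. About 0.12 kg. This point: on the centre line, 37.5 mm above the underside, 37.5 mm below the ridge's top. z up; looks the same turned half round
- carton2_mid (a point): the other loose carton on the bench, like the first: white card carton 124 (x) x 68 x 45 mm high, brown band round its foot; across the middle of its top stands a stiff brown ridge 14 mm thick (x), 54 mm long (y), 30 mm high, to pinch along x. About 0.12 kg. This point: on the centre line, 37.5 mm above the underside, 37.5 mm below the ridge's top. z up; looks the same turned half round
- carton3_mid (a point): carton already on the carrier; to stay in its place: white card carton 124 (x) x 68 x 45 mm high, brown band round its foot; across the middle of its top stands a stiff brown ridge 14 mm thick (x), 54 mm long (y), 30 mm high, to pinch along x. About 0.12 kg. This point: on the centre line, 37.5 mm above the underside, 37.5 mm below the ridge's top. z up; looks the same turned half round
- carton4_mid (a point): carton already on the carrier, opposite carton 3; to stay in its place: white card carton 124 (x) x 68 x 45 mm high, brown band round its foot; across the middle of its top stands a stiff brown ridge 14 mm thick (x), 54 mm long (y), 30 mm high, to pinch along x. About 0.12 kg. This point: on the centre line, 37.5 mm above the underside, 37.5 mm below the ridge's top. z up; looks the same turned half round
- piston1_mid (a point): bystander: loose aluminium piston standing on the bench beyond the work, 76 mm diameter, 48 mm high; this point is its centre. Leave alone
- piston2_mid (a point): bystander: a second such piston; this point is its centre. Leave alone
- spanner: bystander: loose steel spanner 190 mm long lying flat on the bench beyond the carrier, its origin under the middle. Leave alone
- block: bystander: fixed aluminium four-cylinder block on the bench at the left, 380 mm (its x) x 120 mm, 101 mm high with its four steel sleeves; origin at the centre of its underside. Leave alone
There are look-alikes about, which are no part of the job. Leave any blue or purple look-alike of the part that bears carton1_mid alone.

How it is judged:
On the way, in this order (a step that is already met when the one before it is completed fails the run):
1. all four cartons lie in the pinwheel, let go, while the carrier stands on the bench ((((distance between carton1_mid and place_a below 0.012 m and angle between the x axis of carton1_mid and the x axis of grip, either way round below 0.15 rad and angle between carton1_mid's own z axis and vertical below 0.12 rad) and (distance between carton2_mid and place_c below 0.012 m and angle between the x axis of carton2_mid and the x axis of grip, either way round below 0.15 rad and angle between carton2_mid's own z axis and vertical below 0.12 rad)) or ((distance between carton2_mid and place_a below 0.012 m and angle between the x axis of carton2_mid and the x axis of grip, either way round below 0.15 rad and angle between carton2_mid's own z axis and vertical below 0.12 rad) and (distance between carton1_mid and place_c below 0.012 m and angle between the x axis of carton1_mid and the x axis of grip, either way round below 0.15 rad and angle between carton1_mid's own z axis and vertical below 0.12 rad))) and distance between carton3_mid and place_b below 0.012 m and angle between the x axis of each of carton3_mid, carton4_mid and the y axis of grip, either way round below 0.15 rad and angle between each of carton3_mid, carton4_mid's own z axis and vertical below 0.12 rad and distance between carton4_mid and place_d below 0.012 m and contact force between the fingers and carton1 below 0.3 N and contact force between the fingers and carton2 below 0.3 N and contact force between the fingers and carton3 below 0.3 N and contact force between the fingers and carton4 below 0.3 N and height (world z) of carrier below 0.006 m), for 0.2 s.
2. the carrier is held by its handle, clear of the bench, with the layer in place ((((distance between carton1_mid and place_a below 0.012 m and angle between the x axis of carton1_mid and the x axis of grip, either way round below 0.15 rad and angle between carton1_mid's own z axis and vertical below 0.12 rad) and (distance between carton2_mid and place_c below 0.012 m and angle between the x axis of carton2_mid and the x axis of grip, either way round below 0.15 rad and angle between carton2_mid's own z axis and vertical below 0.12 rad)) or ((distance between carton2_mid and place_a below 0.012 m and angle between the x axis of carton2_mid and the x axis of grip, either way round below 0.15 rad and angle between carton2_mid's own z axis and vertical below 0.12 rad) and (distance between carton1_mid and place_c below 0.012 m and angle between the x axis of carton1_mid and the x axis of grip, either way round below 0.15 rad and angle between carton1_mid's own z axis and vertical below 0.12 rad))) and distance between carton3_mid and place_b below 0.012 m and angle between the x axis of each of carton3_mid, carton4_mid and the y axis of grip, either way round below 0.15 rad and angle between each of carton3_mid, carton4_mid's own z axis and vertical below 0.12 rad and distance between carton4_mid and place_d below 0.012 m and height (world z) of carrier above 0.06 m and contact force between the fingers and carrier above 2 N), for 0.2 s.
At the end, for the whole second after the job is handed in: Carrier held by its handle (grasp within 45 mm of its centre), underside 60 to 180 mm up, tilt under 0.09 rad, under 0.02 m/s and 0.1 rad/s, not on the block; all four cartons within 12 mm and 0.15 rad of their places, upright (0.12 rad), not touched by the fingers (all of step 2 and contact force between the fingers and carton1 below 0.3 N and contact force between the fingers and carton2 below 0.3 N and contact force between the fingers and carton3 below 0.3 N and contact force between the fingers and carton4 below 0.3 N and height (world z) of carrier below 0.18 m and angle between grip's own z axis and vertical below 0.09 rad and linear speed of carrier below 0.02 m/s and angular speed of carrier below 0.1 rad/s and distance between the grasp point and grip below 0.045 m and contact force between carrier and block below 0.3 N); the arm keeps its last pose, push and grip.
It fails at once if a piston or the spanner is moved more than 15 mm (distance of any of piston1_mid, piston2_mid, spanner from where it was at the start of the episode above 0.015 m).
It fails at once if the cylinder block is struck (contact force between any of the arm, the fingers, carrier and block above 5 N).
It also fails if it takes over 64 s, if anything falls off the work surface, if the arm or the gripper's body presses on something with over 40 N, if the wrist force passes 120 N, or if a joint passes its speed limit or range.

### The arm

A 6-joint arm with a two-finger parallel gripper is mounted at the origin on the work surface. World frame = base frame: x ahead of the robot, y to its left, z up, the work surface at z = 0. Lengths are in m, angles in rad, forces in N, time in s.
With the tool pointing down it reaches from about 0.375 to 0.9 m from the base axis. Payload 3.1 kg.
Tool frame: the origin (TCP) lies midway between the tips of the shut fingers; the grasp point (between the pads) lies 19 mm behind it (manip.grasp_offset is the distance from the TCP to the grasp point, in m); z points along the fingers, y is the line along which they close (so a half turn about z gives the same grasp; the last joint's range is limited). The gripper opens to 85 mm and grips with 20 to 120 N. Pads are 22 mm wide; open, the fingers measure 114 mm over their backs; the gripper's body (76 mm by 85 mm) begins 54 mm behind the grasp point. The pads swing forward as they close: fully open they stand 13 mm farther back than shut.
Start: joints at [1.004, 0.527, 1.433, -0, 1.181, -0.178], TCP at [0.236, 0.579, 0.231] pointing down, gripper open.
Joint ranges: [-3.08, 3.08], [-0.75, 2.2], [0.22, 2.44], [-1.43, 4.57], [0, 2.65], [-2.85, 2.85]. Speed limits (rad/s): [2.79, 2.79, 3.14, 3.14, 3.14, 3.14].

### API

Orientations are given as a unit quaternion [x, y, z, w].
In Python, from station import sensors, cams, order, manip gives the robot as it stands.
- The arm moves only by the tool move_arm, never from a script. Its argument "targets" is a list of rows, each an object of numbers: "dx", "dy", "dz": the shift along the world's x, y, z normalised to -1 to 1, where 1 is 25 mm; "rx", "ry", "rz": the turn, a rotation vector about the world's x, y, z normalised to -1 to 1, where 1 is 30 degrees. A call has exactly 10 rows; each row shifts and turns the commanded pose from where the row before left it; what a row does not reach is not made up. A row lasts 1/8 s, in which the tool goes at most 62.5 mm and 10.7 degrees, less where a joint would pass 70% of its speed; a pose out of reach is approached as far as the arm can. A call with a number of a shift or a turn outside -1 to 1 is refused whole. A call with a gripper value outside its range is refused whole. "claw" is the opening in per cent of the stroke, from 0 (shut) to 100 (fully open), set as the call begins (left out, the last holds). The fingers move at their own pace and stop on an object; "newtons" is the grip in N (left out, the last holds). Time passes only in rows, so rows that do not move let the fingers close, or fill a call up. It gives the time, the measured TCP pose, the force, the opening and the grip force at its end, in the units of the state.
- sensors.sense(): the state, without advancing time (a new reading comes with each control period).
- cams.snapshot(name): name is "scene" or "top"; returns the picture (400x640x3 uint8, red, green, blue); there is no depth.
- cams.camera_model(name): a dict with "fx", "fy", "cx", "cy" (pixels), "extrinsics" (4x4, takes a point from world to camera coordinates). Camera axes: x right, y down, z forward; pixel columns grow to the right and rows downward; lengths in m; the calibration is good to about 2 mm. A picture is of the moment at which its call begins. camera_model takes no time and is no camera call.
- order.sign_off(): hands the job in; it is judged then, once.
The state is a dict: "t": time; "q": joint angles; "qd": joint speeds; "tau": joint torques, N m; "tcp_pos": TCP position; "tool_rot": TCP orientation; "force": force on the tool from outside, world axes, zero at the start; "ft_torque": the same for the moment, N m; "finger_gap": opening from 0.0 (shut) to 1.0 (fully open); "gripper_force": force on a finger pad.
Only numpy, scipy, OpenCV 4.12 (cv2) and the standard library are available. Lean on these libraries where they do the work, as an engineer would, in place of code of your own. Each camera call takes 0.05 s, during which the arm holds its last target. There are 200 camera calls.

## Working session

There is one attempt and no reset: what is moved stays moved. The work goes in short steps, Python scripts to look and compute and a tool call to move; the robot and the scene stay as the last step left them, time stands still between calls to the robot, and variables do not carry over. Pictures are saved under pics/ and viewed, at most 10 in all, crops included, and the job is handed in when it is done.

Besides the shell and the picture viewer there is one more tool, called after "Request:" by a JSON object that holds its "method" and its "body", one argument or row to a line. move_arm: Moves the arm, as the interface text tells. Scaled input: -1 to 1 covers 25 mm each way for a shift and 30 degrees each way for a turn. Its arguments: {"type":"object","properties":{"targets":{"type":"array"},"claw":{"type":"number"},"newtons":{"type":"number"}},"required":["targets"]}

```bash
ls; mkdir -p pics
python3 - <<'E'
from station import sensors,cams,order,manip
import cv2
for n in("scene","top"):
    cv2.imwrite(f"pics/{n}0.png",cams.snapshot(n)[:,:,::-1]); m=cams.camera_model(n); print(m)
print(sensors.sense(),manip.grasp_offset)
E
```

```text
pics
{'fx': 412.65715500520946, 'fy': 412.65715500520946, 'cx': 321.96147734366076, 'cy': 198.57408512372746, 'extrinsics': array([[-0.10219819,  0.99474337,  0.00641501,  0.04079604],
       [ 0.78358663,  0.08447371, -0.61551294, -0.34811887],
       [-0.61281932, -0.05787759, -0.78810067,  1.78113863],
       [ 0.        ,  0.        ,  0.        ,  1.        ]])}
{'fx': 436.9475833866787, 'fy': 436.9475833866787, 'cx': 312.2333452598651, 'cy': 200.26958252874428, 'extrinsics': array([[-8.02316580e-03, -9.99963824e-01,  2.82477873e-03,
         1.33028585e-03],
       [-9.77526892e-01,  7.24798086e-03, -2.10686122e-01,
         5.26208593e-01],
       [ 2.10658026e-01, -4.45166686e-03, -9.77549681e-01,
         1.42230866e+00],
       [ 0.00000000e+00,  0.00000000e+00,  0.00000000e+00,
         1.00000000e+00]])}
{'t': 0.1, 'q': array([ 1.00448687e+00,  5.28412822e-01,  1.43377184e+00, -1.29481269e-05,
        1.18144767e+00, -1.78476011e-01]), 'qd': array([-0.00149979, -0.00276185, -0.00135635,  0.00037465, -0.00197842,
       -0.0009811 ]), 'tau': array([-2.97757315e-04, -4.43303382e+01, -1.78585696e+01, -2.29752141e-04,
        3.91658919e-03,  1.57168358e-05]), 'tcp_pos': array([0.23596846, 0.57803316, 0.2304079 ]), 'tool_rot': array([ 1.92701159e-01,  9.81256961e-01, -9.52117029e-04, -3.65486885e-04]), 'force': array([0.43592749, 1.09061596, 0.55661475]), 'ft_torque': array([-0.01481544, -0.00904586,  0.0152273 ]), 'gripper_force': 0.0, 'finger_gap': 0.9973323178747958} 0.0187
```

View pics/top0.png

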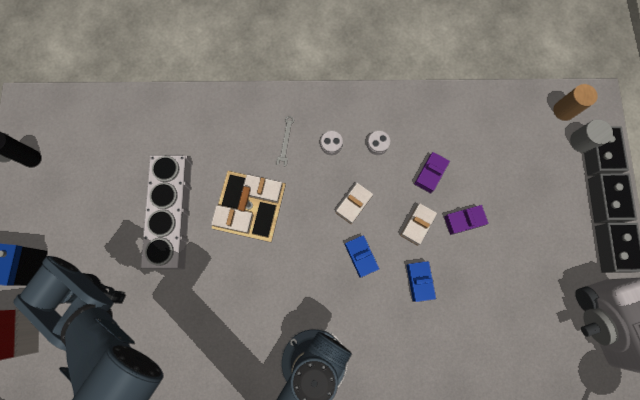

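View pics/scene0.png

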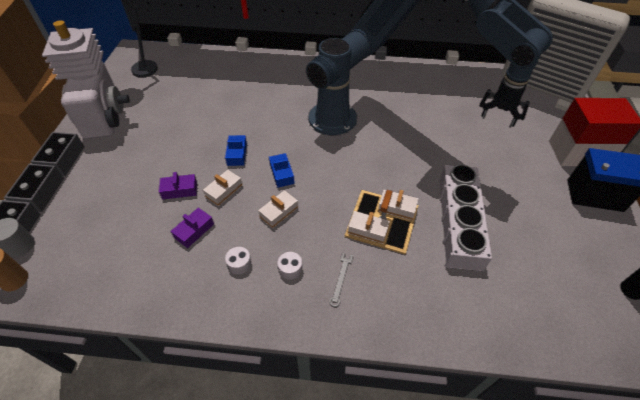

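```bash
cat > h.py <<'E'
import numpy as np,cv2
from station import sensors,cams,order,manip
def crop(im,x0,y0,w,h,s,out):
    c=cv2.resize(im[y0:y0+h,x0:x0+w],None,fx=s,fy=s,interpolation=cv2.INTER_CUBIC)
    for x in range(-(-x0//10)*10,x0+w,10):
        cv2.line(c,(int((x+.5-x0)*s),0),(int((x+.5-x0)*s),8),(0,0,255),1); cv2.putText(c,str(x),(int((x+.5-x0)*s)-10,20),0,.4,(0,0,255),1)
    for y in range(-(-y0//10)*10,y0+h,10):
        cv2.line(c,(0,int((y+.5-y0)*s)),(8,int((y+.5-y0)*s)),(0,0,255),1); cv2.putText(c,str(y),(10,int((y+.5-y0)*s)+4),0,.4,(0,0,255),1)
    cv2.imwrite(out,c)
def world(n,u,v,z):
    m=cams.camera_model(n);E=m["extrinsics"];R,t=E[:3,:3],E[:3,3]
    d=R.T@np.array([(u-m["cx"])/m["fx"],(v-m["cy"])/m["fy"],1]);c=-R.T@t
    return c+d*(z-c[2])/d[2]
def pix(n,p):
    m=cams.camera_model(n);E=m["extrinsics"];q=np.atleast_2d(p)@E[:3,:3].T+E[:3,3]
    return np.c_[m["fx"]*q[:,0]/q[:,2]+m["cx"],m["fy"]*q[:,1]/q[:,2]+m["cy"]]
E
python3 - <<'E'
from h import *
t=cv2.imread("pics/top0.png")
crop(t,202,163,92,84,7,"pics/c1.png"); crop(t,328,175,120,75,6.6,"pics/c2.png")
E
```

```text
(no output)
```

View pics/c1.png

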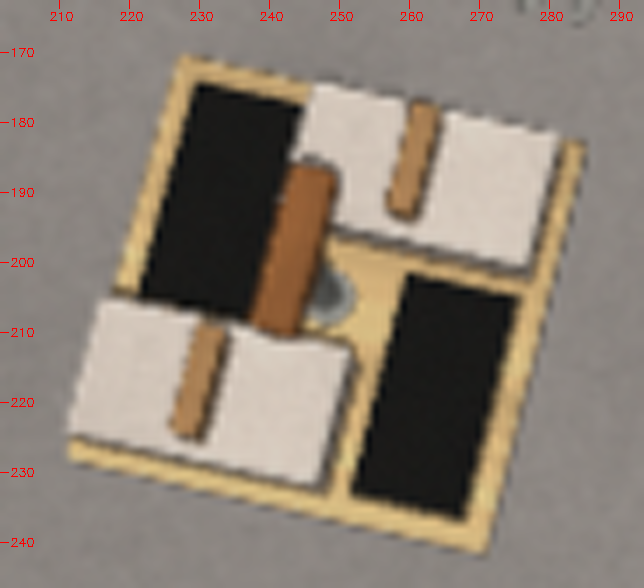

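View pics/c2.png

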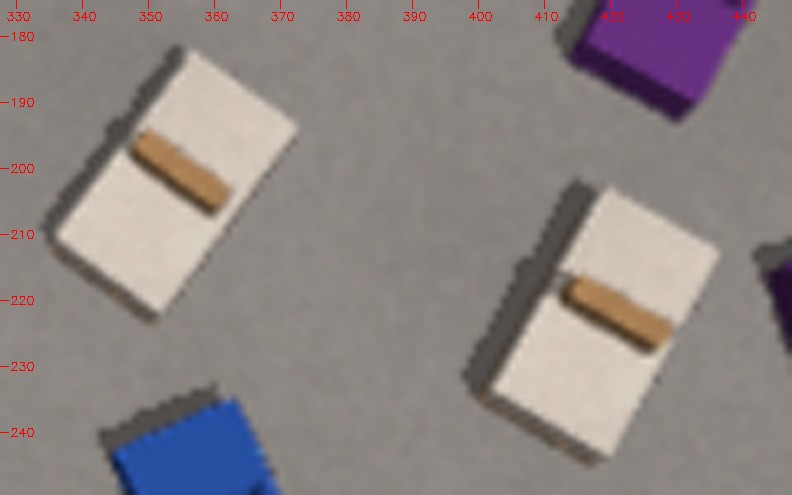

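```bash
cat > fit.py <<'E'
from h import *
from scipy.optimize import least_squares
def fit(P,L,W,z,n="top"):
    P=np.array(P); w=np.array([world(n,*p,z) for p in P])
    c0=w.mean(0); e=w[1]-w[0]
    # order: corners such that 0->1 is short/edge; local -W/2.. 
    loc=np.array([[L/2,W/2],[L/2,-W/2],[-L/2,-W/2],[-L/2,W/2]])
    a0=np.arctan2(e[1],e[0])+np.pi/2
    def f(s):
        c,sn=np.cos(s[2]),np.sin(s[2]); q=loc@np.array([[c,sn],[-sn,c]])+s[:2]
        return (pix(n,np.c_[q,np.full(4,z)])-P).ravel()
    r=least_squares(f,[c0[0],c0[1],a0]); return r.x,np.sqrt(r.cost*2/8)
E
python3 - <<'E'
from fit import *
A=lambda P,x,y,s:np.array(P)/s+[x-.5,y-.5]
show=lambda k,r:print(k,r[0][:2].round(4),np.degrees(r[0][2]).round(2),"rms px",r[1].round(2))
show("carrier",fit([[227.6,170.4],[285.1,182.9],[270.7,241],[211.3,227]],.212,.212,.012))
c=lambda P:A(P,328,175,6.6)
show("c1",fit(c([(190,48),(298,128),(160,315),(52,235)]),.124,.068,.045))
show("c2",fit(c([(607,188),(720,252),(610,458),(488,390)]),.124,.068,.045))
c=lambda P:A(P,202,163,7)
show("UR",fit(c([(312,82),(560,130),(528,270),(281,222)]),.068,.124,.057))
show("LL",fit(c([(103,298),(352,345),(320,487),(68,430)]),.068,.124,.057))
print(pix("top",[[.45,.15,.13]]))
b=c([(315,165),(270,325)]); p=[world("top",*q,.13) for q in b]; print("handle mid",np.mean(p,0))
b=A([[182,172],[615,314]],328,175,6.6); print([world("top",*q,.075) for q in b])
E
```

```text
carrier [0.521  0.2181] -13.43 rms px 0.41
c1 [ 0.5219 -0.1453] -37.24 rms px 0.21
c2 [ 0.4469 -0.3637] -31.51 rms px 0.25
UR [0.5714 0.1694] -11.64 rms px 0.36
LL [0.4667 0.2679] -12.17 rms px 0.24
[[264.45895763 219.14550815]]
handle mid [0.52122798 0.21901594 0.13      ]
[array([ 0.52006667, -0.14570901,  0.075     ]), array([ 0.44572213, -0.3605637 ,  0.075     ])]
```

Top view: carrier corners (228,170),(285,183),(271,241),(211,227). Loose cartons sit at about (354,202) and (420,222), and the empty patches are upper-left and lower-right. I'll go above carton 1 first.

Request:
{"method": "move_arm", "body": {
  "targets": [
    {"dx": 0.381, "dy": -0.964, "rz": -0.117},
    {"dx": 0.381, "dy": -0.964, "rz": -0.117},
    {"dx": 0.381, "dy": -0.964, "rz": -0.117},
    {"dx": 0.381, "dy": -0.964, "rz": -0.117},
    {"dx": 0.381, "dy": -0.964, "rz": -0.117},
    {"dx": 0.381, "dy": -0.964, "rz": -0.117},
    {"dx": 0.381, "dy": -0.964, "rz": -0.117},
    {"dx": 0.381, "dy": -0.964, "rz": -0.117},
    {"dx": 0.381, "dy": -0.964, "rz": -0.117},
    {"dx": 0.381, "dy": -0.964, "rz": -0.117}
  ],
  "claw": 60,
  "newtons": 30
}}

```text
schema error: expected keys dx, dy, dz, rx, ry, rz
```

Request:
{"method": "move_arm", "body": {
  "targets": [
    {"dx": 0.381, "dy": -0.964, "rz": -0.117},
    {"dx": 0.381, "dy": -0.964, "rz": -0.117},
    {"dx": 0.381, "dy": -0.964, "rz": -0.117},
    {"dx": 0.381, "dy": -0.964, "rz": -0.117},
    {"dx": 0.381, "dy": -0.964, "rz": -0.117},
    {"dx": 0.381, "dy": -0.964, "rz": -0.117},
    {"dx": 0.381, "dy": -0.964, "rz": -0.117},
    {"dx": 0.381, "dy": -0.964, "rz": -0.117},
    {"dx": 0.381, "dy": -0.964, "rz": -0.117},
    {"dx": 0.381, "dy": -0.964, "rz": -0.117}
  ]
}}

```text
schema error: expected keys dx, dy, dz, rx, ry, rz
```

Request:
{"method": "move_arm", "body": {
  "targets": [
    {"dx": 0.381, "dy": -0.964, "dz": -0.4, "rz": -0.117},
    {"dx": 0.381, "dy": -0.964, "dz": -0.4, "rz": -0.117},
    {"dx": 0.381, "dy": -0.964, "dz": -0.4, "rz": -0.117},
    {"dx": 0.381, "dy": -0.964, "dz": -0.4, "rz": -0.117},
    {"dx": 0.381, "dy": -0.964, "dz": -0.4, "rz": -0.117},
    {"dx": 0.381, "dy": -0.964, "dz": -0.4, "rz": -0.117},
    {"dx": 0.381, "dy": -0.964, "dz": -0.4, "rz": -0.117},
    {"dx": 0.381, "dy": -0.964, "dz": -0.4, "rz": -0.117},
    {"dx": 0.381, "dy": -0.964, "dz": -0.4, "rz": -0.117},
    {"dx": 0.381, "dy": -0.964, "dz": -0.4, "rz": -0.117}
  ]
}}

```text
schema error: expected keys dx, dy, dz, rx, ry, rz
```

All six keys are needed in every row.

Request:
{"method": "move_arm", "body": {
  "targets": [
    {"dx": 0.381, "dy": -0.964, "dz": 0, "rx": 0, "ry": 0, "rz": -0.117},
    {"dx": 0.381, "dy": -0.964, "dz": 0, "rx": 0, "ry": 0, "rz": -0.117},
    {"dx": 0.381, "dy": -0.964, "dz": 0, "rx": 0, "ry": 0, "rz": -0.117},
    {"dx": 0.381, "dy": -0.964, "dz": 0, "rx": 0, "ry": 0, "rz": -0.117},
    {"dx": 0.381, "dy": -0.964, "dz": 0, "rx": 0, "ry": 0, "rz": -0.117},
    {"dx": 0.381, "dy": -0.964, "dz": 0, "rx": 0, "ry": 0, "rz": -0.117},
    {"dx": 0.381, "dy": -0.964, "dz": 0, "rx": 0, "ry": 0, "rz": -0.117},
    {"dx": 0.381, "dy": -0.964, "dz": 0, "rx": 0, "ry": 0, "rz": -0.117},
    {"dx": 0.381, "dy": -0.964, "dz": 0, "rx": 0, "ry": 0, "rz": -0.117},
    {"dx": 0.381, "dy": -0.964, "dz": 0, "rx": 0, "ry": 0, "rz": -0.117}
  ],
  "claw": 60,
  "newtons": 30
}}

```text
t: 1.35
tcp_pos: [0.3315, 0.3366, 0.231]
tool_rot: [0.48, 0.877, -0.0, -0.0]
force: [0.4, 0.1, 0.4]
finger_gap: 0.599
gripper_force: 0.0
```

Request:
{"method": "move_arm", "body": {
  "targets": [
    {"dx": 0.381, "dy": -0.964, "dz": 0, "rx": 0, "ry": 0, "rz": -0.117},
    {"dx": 0.381, "dy": -0.964, "dz": 0, "rx": 0, "ry": 0, "rz": -0.117},
    {"dx": 0.381, "dy": -0.964, "dz": 0, "rx": 0, "ry": 0, "rz": -0.117},
    {"dx": 0.381, "dy": -0.964, "dz": 0, "rx": 0, "ry": 0, "rz": -0.117},
    {"dx": 0.381, "dy": -0.964, "dz": 0, "rx": 0, "ry": 0, "rz": -0.117},
    {"dx": 0.381, "dy": -0.964, "dz": 0, "rx": 0, "ry": 0, "rz": -0.117},
    {"dx": 0.381, "dy": -0.964, "dz": 0, "rx": 0, "ry": 0, "rz": -0.117},
    {"dx": 0.381, "dy": -0.964, "dz": 0, "rx": 0, "ry": 0, "rz": -0.117},
    {"dx": 0.381, "dy": -0.964, "dz": 0, "rx": 0, "ry": 0, "rz": -0.117},
    {"dx": 0.381, "dy": -0.964, "dz": 0, "rx": 0, "ry": 0, "rz": -0.117}
  ]
}}

```text
t: 2.6
tcp_pos: [0.4268, 0.0958, 0.2311]
tool_rot: [0.723, 0.691, -0.0, -0.0]
force: [0.1, -0.7, 0.4]
finger_gap: 0.601
gripper_force: 0.0
```

Request:
{"method": "move_arm", "body": {
  "targets": [
    {"dx": 0.381, "dy": -0.964, "dz": -0.4, "rx": 0, "ry": 0, "rz": -0.117},
    {"dx": 0.381, "dy": -0.964, "dz": -0.4, "rx": 0, "ry": 0, "rz": -0.117},
    {"dx": 0.381, "dy": -0.964, "dz": -0.4, "rx": 0, "ry": 0, "rz": -0.117},
    {"dx": 0.381, "dy": -0.964, "dz": -0.4, "rx": 0, "ry": 0, "rz": -0.117},
    {"dx": 0.381, "dy": -0.964, "dz": -0.4, "rx": 0, "ry": 0, "rz": -0.117},
    {"dx": 0.381, "dy": -0.964, "dz": -0.4, "rx": 0, "ry": 0, "rz": -0.117},
    {"dx": 0.381, "dy": -0.964, "dz": -0.4, "rx": 0, "ry": 0, "rz": -0.117},
    {"dx": 0.381, "dy": -0.964, "dz": -0.4, "rx": 0, "ry": 0, "rz": -0.117},
    {"dx": 0.381, "dy": -0.964, "dz": -0.4, "rx": 0, "ry": 0, "rz": -0.117},
    {"dx": 0.381, "dy": -0.964, "dz": -0.4, "rx": 0, "ry": 0, "rz": -0.117}
  ]
}}

```text
t: 3.85
tcp_pos: [0.5225, -0.1456, 0.1307]
tool_rot: [0.898, 0.441, -0.0, -0.0]
force: [0.5, -0.1, 1.3]
finger_gap: 0.599
gripper_force: 0.0
```

Run:
```python
from h import *
s=cams.snapshot("scene")[:,:,::-1]; cv2.imwrite("pics/s1.png",s)
crop(s,230,150,200,120,4,"pics/c3.png")
print(sensors.sense()['tcp_pos'],sensors.sense()['tool_rot'])
```

```text
[ 0.5242627  -0.1489451   0.12982746] [8.98290987e-01 4.39398394e-01 3.56246180e-04 1.49261206e-03]
```

View pics/c3.png

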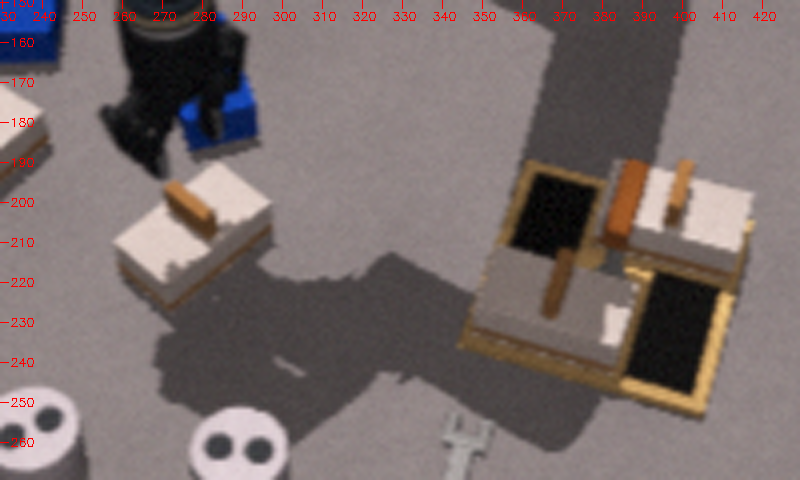

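Run:
```python
from fit import *
A=lambda P:np.array(P)/4+[229.5,149.5]
show=lambda k,r:print(k,r[0][:2].round(4),np.degrees(r[0][2]).round(2),"rms px",r[1].round(2))
print("ridge",world("scene",*A([[191,205]])[0],.075))
show("c1",fit(A([(218,161),(114,243),(166,287),(272,205)])[[1,0,3,2]],.068,.124,.045,"scene"))
# predicted
for n,c in(("carrier",(.5205,.2185,-12.8,.106,.106,.012)),):
  a=np.radians(c[2]);R=np.array([[np.cos(a),-np.sin(a)],[np.sin(a),np.cos(a)]])
  q=np.array([[1,1],[1,-1],[-1,-1],[-1,1]])*[c[3],c[4]]@R.T+c[:2]
  print((pix("scene",np.c_[q,np.full(4,c[5])])-[229.5,149.5])*4)
  h=np.array([[.04,0],[-.04,0]])@R.T+c[:2]
  print("handle",(pix("scene",np.c_[h,[.13,.13]])-[229.5,149.5])*4)
```

```text
ridge [ 0.52778858 -0.14049542  0.075     ]
c1 [ 0.5244 -0.1415] 232.21 rms px 0.18
[[699.95654299 411.42970199]
 [453.2753144  341.10824774]
 [520.04436117 157.98405106]
 [747.92217032 217.3855695 ]]
handle [[610.49956497 231.20589171]
 [633.12235544 158.19139396]]
```

Request:
{"method": "move_arm", "body": {
  "targets": [
    {"dx": 0.05, "dy": 0.02, "dz": -0.4, "rx": 0, "ry": 0, "rz": 0},
    {"dx": 0, "dy": 0, "dz": -0.4, "rx": 0, "ry": 0, "rz": 0},
    {"dx": 0, "dy": 0, "dz": -0.4, "rx": 0, "ry": 0, "rz": 0},
    {"dx": 0, "dy": 0, "dz": -0.4, "rx": 0, "ry": 0, "rz": 0},
    {"dx": 0, "dy": 0, "dz": -0.4, "rx": 0, "ry": 0, "rz": 0},
    {"dx": 0, "dy": 0, "dz": -0.4, "rx": 0, "ry": 0, "rz": 0},
    {"dx": 0, "dy": 0, "dz": -0.4, "rx": 0, "ry": 0, "rz": 0},
    {"dx": 0, "dy": 0, "dz": -0.4, "rx": 0, "ry": 0, "rz": 0},
    {"dx": 0, "dy": 0, "dz": 0, "rx": 0, "ry": 0, "rz": 0},
    {"dx": 0, "dy": 0, "dz": 0, "rx": 0, "ry": 0, "rz": 0}
  ]
}}

```text
t: 5.15
tcp_pos: [0.5234, -0.144, 0.0513]
tool_rot: [0.897, 0.442, 0.0, 0.0]
force: [-0.5, 0.1, -0.3]
finger_gap: 0.597
gripper_force: 0.0
```

Request:
{"method": "move_arm", "body": {
  "targets": [
    {"dx": 0, "dy": 0, "dz": 0, "rx": 0, "ry": 0, "rz": 0},
    {"dx": 0, "dy": 0, "dz": 0, "rx": 0, "ry": 0, "rz": 0},
    {"dx": 0, "dy": 0, "dz": 0, "rx": 0, "ry": 0, "rz": 0},
    {"dx": 0, "dy": 0, "dz": 0, "rx": 0, "ry": 0, "rz": 0},
    {"dx": 0, "dy": 0, "dz": 0, "rx": 0, "ry": 0, "rz": 0},
    {"dx": 0, "dy": 0, "dz": 0, "rx": 0, "ry": 0, "rz": 0},
    {"dx": 0, "dy": 0, "dz": 0, "rx": 0, "ry": 0, "rz": 0},
    {"dx": 0, "dy": 0, "dz": 0, "rx": 0, "ry": 0, "rz": 0},
    {"dx": 0, "dy": 0, "dz": 0, "rx": 0, "ry": 0, "rz": 0},
    {"dx": 0, "dy": 0, "dz": 0, "rx": 0, "ry": 0, "rz": 0}
  ],
  "claw": 0,
  "newtons": 40
}}

```text
t: 6.4
tcp_pos: [0.5236, -0.144, 0.0518]
tool_rot: [0.897, 0.442, 0.0, 0.0]
force: [-0.3, -0.4, 5.7]
finger_gap: 0.153
gripper_force: 40.1
```

Request:
{"method": "move_arm", "body": {
  "targets": [
    {"dx": 0, "dy": 0, "dz": 0.4, "rx": 0, "ry": 0, "rz": 0},
    {"dx": 0, "dy": 0, "dz": 0.8, "rx": 0, "ry": 0, "rz": 0},
    {"dx": 0, "dy": 0, "dz": 0.8, "rx": 0, "ry": 0, "rz": 0},
    {"dx": 0, "dy": 0, "dz": 0.8, "rx": 0, "ry": 0, "rz": 0},
    {"dx": 0, "dy": 0, "dz": 0.8, "rx": 0, "ry": 0, "rz": 0},
    {"dx": 0, "dy": 0, "dz": 0.8, "rx": 0, "ry": 0, "rz": 0},
    {"dx": 0, "dy": 0, "dz": 0.8, "rx": 0, "ry": 0, "rz": 0},
    {"dx": 0, "dy": 0, "dz": 0.8, "rx": 0, "ry": 0, "rz": 0},
    {"dx": 0, "dy": 0, "dz": 0.4, "rx": 0, "ry": 0, "rz": 0},
    {"dx": 0, "dy": 0.3, "dz": 0, "rx": 0, "ry": 0, "rz": 0}
  ]
}}

```text
t: 7.65
tcp_pos: [0.5235, -0.1366, 0.2118]
tool_rot: [0.897, 0.442, 0.0, 0.001]
force: [0.2, 0.2, -1.9]
finger_gap: 0.155
gripper_force: 39.2
```

Request:
{"method": "move_arm", "body": {
  "targets": [
    {"dx": 0.1, "dy": 0.8, "dz": 0, "rx": 0, "ry": 0, "rz": 0.04},
    {"dx": 0.1, "dy": 0.8, "dz": 0, "rx": 0, "ry": 0, "rz": 0.04},
    {"dx": 0.1, "dy": 0.8, "dz": 0, "rx": 0, "ry": 0, "rz": 0.04},
    {"dx": 0.1, "dy": 0.8, "dz": 0, "rx": 0, "ry": 0, "rz": 0.04},
    {"dx": 0.1, "dy": 0.8, "dz": 0, "rx": 0, "ry": 0, "rz": 0.04},
    {"dx": 0.1, "dy": 0.8, "dz": 0, "rx": 0, "ry": 0, "rz": 0.04},
    {"dx": 0.1, "dy": 0.8, "dz": 0, "rx": 0, "ry": 0, "rz": 0.04},
    {"dx": 0.1, "dy": 0.8, "dz": 0, "rx": 0, "ry": 0, "rz": 0.04},
    {"dx": 0.1, "dy": 0.8, "dz": 0, "rx": 0, "ry": 0, "rz": 0.04},
    {"dx": 0.1, "dy": 0.8, "dz": 0, "rx": 0, "ry": 0, "rz": 0.04}
  ]
}}

```text
t: 8.9
tcp_pos: [0.5481, 0.0655, 0.2111]
tool_rot: [0.845, 0.534, -0.0, -0.0]
force: [-0.1, -0.9, -1.0]
finger_gap: 0.152
gripper_force: 39.2
```

Request:
{"method": "move_arm", "body": {
  "targets": [
    {"dx": 0.1, "dy": 0.9, "dz": 0, "rx": 0, "ry": 0, "rz": 0.053},
    {"dx": 0.1, "dy": 0.9, "dz": 0, "rx": 0, "ry": 0, "rz": 0.053},
    {"dx": 0.1, "dy": 0.9, "dz": 0, "rx": 0, "ry": 0, "rz": 0.053},
    {"dx": 0.1, "dy": 0.9, "dz": 0, "rx": 0, "ry": 0, "rz": 0.053},
    {"dx": 0.1, "dy": 0.9, "dz": 0, "rx": 0, "ry": 0, "rz": 0.053},
    {"dx": 0.1, "dy": 0.9, "dz": 0, "rx": 0, "ry": 0, "rz": 0.053},
    {"dx": 0.1, "dy": 0.9, "dz": 0, "rx": 0, "ry": 0, "rz": 0.053},
    {"dx": 0.1, "dy": 0.9, "dz": 0, "rx": 0, "ry": 0, "rz": 0.053},
    {"dx": 0.1, "dy": 0.9, "dz": 0, "rx": 0, "ry": 0, "rz": 0},
    {"dx": 0, "dy": 0.3, "dz": 0, "rx": 0, "ry": 0, "rz": 0}
  ]
}}

```text
t: 10.15
tcp_pos: [0.5708, 0.2753, 0.2112]
tool_rot: [0.781, 0.624, 0.0, 0.0]
force: [-0.5, 0.3, 0.2]
finger_gap: 0.158
gripper_force: 39.2
```

Request:
{"method": "move_arm", "body": {
  "targets": [
    {"dx": 0, "dy": 0, "dz": -0.4, "rx": 0, "ry": 0, "rz": 0},
    {"dx": 0, "dy": 0, "dz": -0.4, "rx": 0, "ry": 0, "rz": 0},
    {"dx": 0, "dy": 0, "dz": -0.4, "rx": 0, "ry": 0, "rz": 0},
    {"dx": 0, "dy": 0, "dz": -0.4, "rx": 0, "ry": 0, "rz": 0},
    {"dx": 0, "dy": 0, "dz": 0, "rx": 0, "ry": 0, "rz": 0},
    {"dx": 0, "dy": 0, "dz": 0, "rx": 0, "ry": 0, "rz": 0},
    {"dx": 0, "dy": 0, "dz": 0, "rx": 0, "ry": 0, "rz": 0},
    {"dx": 0, "dy": 0, "dz": 0, "rx": 0, "ry": 0, "rz": 0},
    {"dx": 0, "dy": 0, "dz": 0, "rx": 0, "ry": 0, "rz": 0},
    {"dx": 0, "dy": 0, "dz": 0, "rx": 0, "ry": 0, "rz": 0}
  ]
}}

```text
t: 11.4
tcp_pos: [0.5708, 0.2736, 0.1714]
tool_rot: [0.782, 0.624, 0.0, 0.0]
force: [-0.1, -0.2, -1.3]
finger_gap: 0.157
gripper_force: 39.1
```

Run:
```python
from h import *
s=cams.snapshot("scene")[:,:,::-1]; t=cams.snapshot("top")[:,:,::-1]
crop(s,335,130,110,130,4.6,"pics/a.png"); crop(t,195,150,100,100,6,"pics/b.png")
a=cv2.imread("pics/a.png");b=cv2.imread("pics/b.png")
h=600;o=np.zeros((h,800,3),np.uint8)
a=cv2.resize(a,None,fx=380/a.shape[1],fy=380/a.shape[1],interpolation=cv2.INTER_AREA);b=cv2.resize(b,(420,420),interpolation=cv2.INTER_AREA)
o[:a.shape[0],:380]=a;o[:420,380:]=b;cv2.imwrite("pics/c4.png",o);cv2.imwrite("pics/t4.png",t);cv2.imwrite("pics/s4.png",s)
print(sensors.sense()['tcp_pos'],sensors.sense()['tool_rot'],a.shape)
```

```text
[0.57079388 0.27360207 0.17134566] [7.81507663e-01 6.23895642e-01 1.32971693e-05 1.21444894e-05] (449, 380, 3)
```

View pics/c4.png

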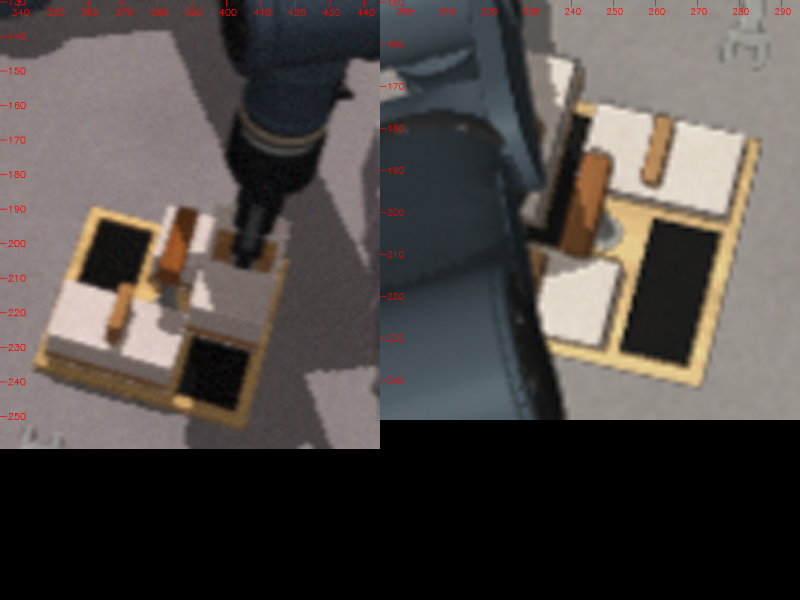

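```bash
cat > ov.py <<'E'
from h import *
def box(x,y,a,z0,L=.124,W=.068,H=.045):
    a=np.radians(a);R=np.array([[np.cos(a),-np.sin(a)],[np.sin(a),np.cos(a)]])
    q=np.array([[1,1],[1,-1],[-1,-1],[-1,1]])*[L/2,W/2]@R.T+[x,y]
    return np.r_[np.c_[q,np.full(4,z0)],np.c_[q,np.full(4,z0+H)]]
def ov(im,n,boxes,x0,y0,w,h,s):
    c=cv2.resize(im[y0:y0+h,x0:x0+w],None,fx=s,fy=s,interpolation=cv2.INTER_CUBIC)
    for b,col in boxes:
        p=((pix(n,b)+.5-[x0,y0])*s).round().astype(int)
        for f in (p[:4],p[4:]): cv2.polylines(c,[f],True,col,1)
        for i in range(4): cv2.line(c,p[i].tolist(),p[i+4].tolist(),col,1)
    return c
E
python3 - <<'E'
from ov import *
t=cv2.imread("pics/t4.png");s=cv2.imread("pics/s4.png")
B=[(box(.5705,.2735,-12.8,.120),(0,255,0)),(box(.5205,.2185,-12.8,0,.212,.212,.012),(0,0,255))]
o=np.hstack([ov(s,"scene",B,342,180,80,80,5),ov(t,"top",B,207,158,80,80,5)])
cv2.imwrite("pics/c5.png",cv2.resize(o,(800,400)))
E
```

```text
(no output)
```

View pics/c5.png

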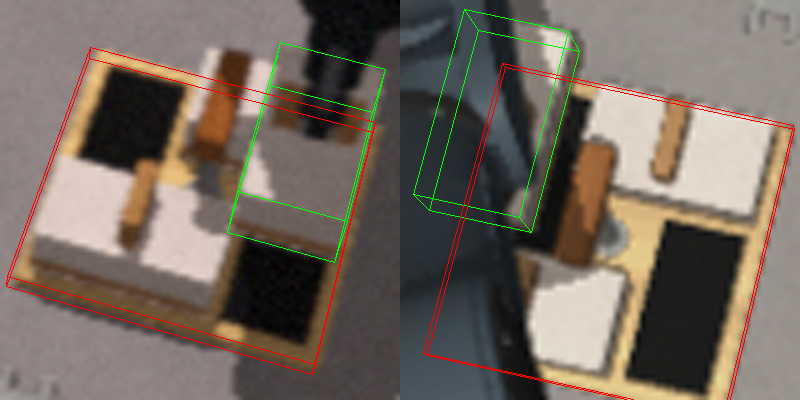

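Run:
```python
from ov import *
t=cv2.imread("pics/t4.png")
for v in(178,184,190):
    b=pix("top",box(.5708,.2736,-12.8,.120)); 
    for nm,i in(("bot",(1,2)),("top",(5,6))):
        p,q=b[list(i)]; print(v,nm,round(p[0]+(q[0]-p[0])*(v-p[1])/(q[1]-p[1]),1))
    c=pix("top",box(.5205,.2185,-12.8,0,.212,.212,.012))
    print(list(zip(range(229,250),t[v,229:250].tolist())))
```

```text
178 bot 239.5
178 top 236.2
[(229, [36, 33, 28]), (230, [36, 32, 28]), (231, [38, 40, 42]), (232, [52, 65, 76]), (233, [85, 97, 108]), (234, [117, 125, 134]), (235, [120, 128, 136]), (236, [121, 128, 137]), (237, [116, 123, 131]), (238, [78, 84, 90]), (239, [82, 90, 99]), (240, [52, 64, 76]), (241, [21, 22, 22]), (242, [28, 28, 29]), (243, [27, 28, 28]), (244, [28, 30, 30]), (245, [116, 123, 129]), (246, [203, 215, 223]), (247, [198, 212, 222]), (248, [199, 212, 223]), (249, [200, 213, 223])]
184 bot 237.9
184 top 234.7
[(229, [80, 73, 62]), (230, [36, 32, 29]), (231, [36, 32, 28]), (232, [43, 42, 41]), (233, [81, 86, 92]), (234, [124, 132, 141]), (235, [114, 123, 130]), (236, [78, 84, 88]), (237, [76, 82, 89]), (238, [56, 65, 73]), (239, [31, 35, 39]), (240, [27, 28, 29]), (241, [27, 28, 29]), (242, [26, 28, 29]), (243, [89, 94, 100]), (244, [167, 176, 187]), (245, [185, 197, 210]), (246, [184, 195, 208]), (247, [188, 200, 214]), (248, [199, 212, 223]), (249, [199, 212, 223])]
190 bot 236.3
190 top 233.1
[(229, [83, 75, 65]), (230, [82, 75, 65]), (231, [72, 66, 57]), (232, [37, 33, 29]), (233, [44, 42, 40]), (234, [66, 68, 70]), (235, [75, 80, 85]), (236, [66, 73, 80]), (237, [38, 49, 60]), (238, [15, 16, 16]), (239, [16, 16, 16]), (240, [16, 16, 18]), (241, [27, 30, 34]), (242, [51, 70, 98]), (243, [58, 100, 156]), (244, [59, 103, 161]), (245, [61, 104, 160]), (246, [58, 100, 155]), (247, [57, 98, 153]), (248, [52, 89, 138]), (249, [36, 60, 91])]
```

Request:
{"method": "move_arm", "body": {
  "targets": [
    {"dx": 0, "dy": 0.08, "dz": -0.4, "rx": 0, "ry": 0, "rz": 0},
    {"dx": 0, "dy": 0, "dz": -0.4, "rx": 0, "ry": 0, "rz": 0},
    {"dx": 0, "dy": 0, "dz": -0.4, "rx": 0, "ry": 0, "rz": 0},
    {"dx": 0, "dy": 0, "dz": -0.4, "rx": 0, "ry": 0, "rz": 0},
    {"dx": 0, "dy": 0, "dz": -0.4, "rx": 0, "ry": 0, "rz": 0},
    {"dx": 0, "dy": 0, "dz": -0.4, "rx": 0, "ry": 0, "rz": 0},
    {"dx": 0, "dy": 0, "dz": -0.4, "rx": 0, "ry": 0, "rz": 0},
    {"dx": 0, "dy": 0, "dz": -0.4, "rx": 0, "ry": 0, "rz": 0},
    {"dx": 0, "dy": 0, "dz": -0.4, "rx": 0, "ry": 0, "rz": 0},
    {"dx": 0, "dy": 0, "dz": -0.3, "rx": 0, "ry": 0, "rz": 0}
  ]
}}

```text
t: 12.75
tcp_pos: [0.5707, 0.2755, 0.0731]
tool_rot: [0.782, 0.624, -0.0, -0.0]
force: [0.1, -0.2, -0.9]
finger_gap: 0.152
gripper_force: 39.2
```

Request:
{"method": "move_arm", "body": {
  "targets": [
    {"dx": 0, "dy": 0, "dz": -0.1, "rx": 0, "ry": 0, "rz": 0},
    {"dx": 0, "dy": 0, "dz": -0.1, "rx": 0, "ry": 0, "rz": 0},
    {"dx": 0, "dy": 0, "dz": -0.1, "rx": 0, "ry": 0, "rz": 0},
    {"dx": 0, "dy": 0, "dz": 0, "rx": 0, "ry": 0, "rz": 0},
    {"dx": 0, "dy": 0, "dz": 0, "rx": 0, "ry": 0, "rz": 0},
    {"dx": 0, "dy": 0, "dz": 0, "rx": 0, "ry": 0, "rz": 0},
    {"dx": 0, "dy": 0, "dz": 0, "rx": 0, "ry": 0, "rz": 0},
    {"dx": 0, "dy": 0, "dz": 0, "rx": 0, "ry": 0, "rz": 0},
    {"dx": 0, "dy": 0, "dz": 0, "rx": 0, "ry": 0, "rz": 0},
    {"dx": 0, "dy": 0, "dz": 0, "rx": 0, "ry": 0, "rz": 0}
  ]
}}

```text
t: 14.0
tcp_pos: [0.5708, 0.2756, 0.0663]
tool_rot: [0.782, 0.624, 0.0, -0.0]
force: [0.3, 0.8, -1.6]
finger_gap: 0.154
gripper_force: 39.2
```

Request:
{"method": "move_arm", "body": {
  "targets": [
    {"dx": 0, "dy": 0, "dz": -0.06, "rx": 0, "ry": 0, "rz": 0},
    {"dx": 0, "dy": 0, "dz": -0.05, "rx": 0, "ry": 0, "rz": 0},
    {"dx": 0, "dy": 0, "dz": 0, "rx": 0, "ry": 0, "rz": 0},
    {"dx": 0, "dy": 0, "dz": 0, "rx": 0, "ry": 0, "rz": 0},
    {"dx": 0, "dy": 0, "dz": 0, "rx": 0, "ry": 0, "rz": 0},
    {"dx": 0, "dy": 0, "dz": 0, "rx": 0, "ry": 0, "rz": 0},
    {"dx": 0, "dy": 0, "dz": 0, "rx": 0, "ry": 0, "rz": 0},
    {"dx": 0, "dy": 0, "dz": 0, "rx": 0, "ry": 0, "rz": 0},
    {"dx": 0, "dy": 0, "dz": 0, "rx": 0, "ry": 0, "rz": 0},
    {"dx": 0, "dy": 0, "dz": 0, "rx": 0, "ry": 0, "rz": 0}
  ]
}}

```text
t: 15.25
tcp_pos: [0.5708, 0.2756, 0.0638]
tool_rot: [0.782, 0.624, -0.0, -0.0]
force: [-1.0, -0.9, 5.5]
finger_gap: 0.153
gripper_force: 40.0
```

Request:
{"method": "move_arm", "body": {
  "targets": [
    {"dx": 0, "dy": 0, "dz": 0, "rx": 0, "ry": 0, "rz": 0},
    {"dx": 0, "dy": 0, "dz": 0, "rx": 0, "ry": 0, "rz": 0},
    {"dx": 0, "dy": 0, "dz": 0, "rx": 0, "ry": 0, "rz": 0},
    {"dx": 0, "dy": 0, "dz": 0.4, "rx": 0, "ry": 0, "rz": 0},
    {"dx": 0, "dy": 0, "dz": 0.8, "rx": 0, "ry": 0, "rz": 0},
    {"dx": 0, "dy": 0, "dz": 0.8, "rx": 0, "ry": 0, "rz": 0},
    {"dx": 0, "dy": 0, "dz": 0.8, "rx": 0, "ry": 0, "rz": 0},
    {"dx": 0, "dy": 0, "dz": 0.8, "rx": 0, "ry": 0, "rz": 0},
    {"dx": 0, "dy": 0, "dz": 0.8, "rx": 0, "ry": 0, "rz": 0},
    {"dx": 0, "dy": 0, "dz": 0.8, "rx": 0, "ry": 0, "rz": 0}
  ],
  "claw": 45
}}

```text
t: 16.5
tcp_pos: [0.5709, 0.2756, 0.195]
tool_rot: [0.782, 0.624, 0.0, 0.0]
force: [-0.4, -0.9, -0.1]
finger_gap: 0.45
gripper_force: 0.0
```

Request:
{"method": "move_arm", "body": {
  "targets": [
    {"dx": -0.2, "dy": -1, "dz": 0, "rx": 0, "ry": 0, "rz": -0.03},
    {"dx": -0.2, "dy": -1, "dz": 0, "rx": 0, "ry": 0, "rz": -0.03},
    {"dx": -0.2, "dy": -1, "dz": 0, "rx": 0, "ry": 0, "rz": -0.03},
    {"dx": -0.2, "dy": -1, "dz": 0, "rx": 0, "ry": 0, "rz": -0.03},
    {"dx": -0.2, "dy": -1, "dz": 0, "rx": 0, "ry": 0, "rz": -0.03},
    {"dx": -0.2, "dy": -1, "dz": 0, "rx": 0, "ry": 0, "rz": -0.03},
    {"dx": -0.2, "dy": -1, "dz": 0, "rx": 0, "ry": 0, "rz": -0.03},
    {"dx": -0.2, "dy": -1, "dz": 0, "rx": 0, "ry": 0, "rz": -0.03},
    {"dx": -0.2, "dy": -1, "dz": 0, "rx": 0, "ry": 0, "rz": -0.03},
    {"dx": -0.2, "dy": -1, "dz": 0, "rx": 0, "ry": 0, "rz": -0.03}
  ]
}}

```text
t: 17.75
tcp_pos: [0.5208, 0.0248, 0.1944]
tool_rot: [0.828, 0.56, 0.0, 0.0]
force: [0.2, 0.0, -0.6]
finger_gap: 0.454
gripper_force: 0.0
```

Request:
{"method": "move_arm", "body": {
  "targets": [
    {"dx": -0.2, "dy": -1, "dz": 0, "rx": 0, "ry": 0, "rz": -0.03},
    {"dx": -0.2, "dy": -1, "dz": 0, "rx": 0, "ry": 0, "rz": -0.03},
    {"dx": -0.2, "dy": -1, "dz": 0, "rx": 0, "ry": 0, "rz": -0.03},
    {"dx": -0.2, "dy": -1, "dz": 0, "rx": 0, "ry": 0, "rz": -0.03},
    {"dx": -0.2, "dy": -1, "dz": 0, "rx": 0, "ry": 0, "rz": -0.03},
    {"dx": -0.2, "dy": -1, "dz": 0, "rx": 0, "ry": 0, "rz": -0.03},
    {"dx": -0.2, "dy": -1, "dz": 0, "rx": 0, "ry": 0, "rz": -0.03},
    {"dx": -0.2, "dy": -1, "dz": 0, "rx": 0, "ry": 0, "rz": -0.03},
    {"dx": -0.2, "dy": -1, "dz": 0, "rx": 0, "ry": 0, "rz": -0.03},
    {"dx": -0.2, "dy": -1, "dz": 0, "rx": 0, "ry": 0, "rz": -0.03}
  ]
}}

```text
t: 19.0
tcp_pos: [0.4708, -0.2254, 0.1944]
tool_rot: [0.87, 0.494, 0.0, 0.001]
force: [-0.1, 0.2, 0.1]
finger_gap: 0.445
gripper_force: 0.0
```

Run:
```python
from ov import *
t=cams.snapshot("top")[:,:,::-1].copy();s=cams.snapshot("scene")[:,:,::-1].copy()
cv2.imwrite("pics/t6.png",t);cv2.imwrite("pics/s6.png",s)
crop(t,205,165,84,80,7,"pics/c6.png")
```

View pics/c6.png

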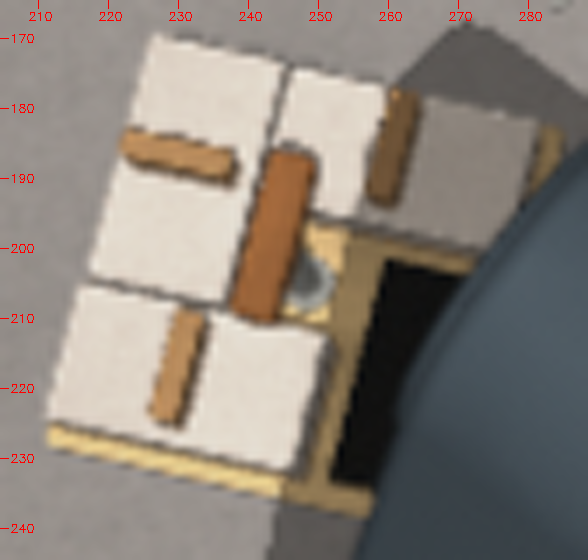

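Run:
```python
from fit import *
A=lambda P:np.array(P)/7+[204.5,164.5]
show=lambda k,r:print(k,r[0][:2].round(4),np.degrees(r[0][2]).round(2),"rms px",r[1].round(2))
show("c",fit(A([(152,35),(284,65),(222,305),(88,275)]),.124,.068,.057))
show("LL",fit(A([(80,285),(330,332),(300,470),(47,422)]),.068,.124,.057))
t=cv2.imread("pics/t6.png")
for n in(0,6):
  im=cv2.imread(f"pics/t{n}.png" if n else "pics/top0.png")
  for v in(190,228): print(n,v,im[v,205:224,2].tolist())
```

```text
c [0.5685 0.2725] -12.8 rms px 0.2
LL [0.4661 0.2681] -11.17 rms px 0.08
0 190 [138, 135, 136, 137, 136, 137, 137, 138, 137, 137, 137, 141, 142, 141, 138, 137, 148, 180, 202]
0 228 [138, 137, 138, 137, 136, 136, 151, 188, 198, 197, 203, 211, 215, 214, 214, 207, 187, 178, 151]
6 190 [150, 147, 148, 149, 148, 150, 149, 149, 149, 149, 149, 153, 155, 153, 151, 168, 216, 227, 226]
6 228 [150, 150, 150, 150, 149, 148, 165, 204, 214, 215, 219, 224, 227, 227, 227, 222, 203, 193, 165]
```

Request:
{"method": "move_arm", "body": {
  "targets": [
    {"dx": -0.15, "dy": -0.9, "dz": -0.5, "rx": 0, "ry": 0, "rz": -0.02},
    {"dx": -0.15, "dy": -0.9, "dz": -0.5, "rx": 0, "ry": 0, "rz": 0},
    {"dx": -0.15, "dy": -0.9, "dz": -0.5, "rx": 0, "ry": 0, "rz": 0},
    {"dx": -0.15, "dy": -0.9, "dz": -0.5, "rx": 0, "ry": 0, "rz": 0},
    {"dx": -0.15, "dy": -0.9, "dz": -0.5, "rx": 0, "ry": 0, "rz": 0},
    {"dx": -0.15, "dy": -0.9, "dz": -0.5, "rx": 0, "ry": 0, "rz": 0},
    {"dx": 0, "dy": 0, "dz": -0.3, "rx": 0, "ry": 0, "rz": 0},
    {"dx": 0, "dy": 0, "dz": -0.2, "rx": 0, "ry": 0, "rz": 0},
    {"dx": 0, "dy": 0, "dz": 0, "rx": 0, "ry": 0, "rz": 0},
    {"dx": 0, "dy": 0, "dz": 0, "rx": 0, "ry": 0, "rz": 0}
  ]
}}

```text
t: 20.35
tcp_pos: [0.4486, -0.3588, 0.1065]
tool_rot: [0.872, 0.49, 0.0, 0.0]
force: [0.5, -0.8, -0.7]
finger_gap: 0.446
gripper_force: 0.0
```

Request:
{"method": "move_arm", "body": {
  "targets": [
    {"dx": 0, "dy": -0.15, "dz": -0.3, "rx": 0, "ry": 0, "rz": 0},
    {"dx": 0, "dy": 0, "dz": -0.4, "rx": 0, "ry": 0, "rz": 0},
    {"dx": 0, "dy": 0, "dz": -0.4, "rx": 0, "ry": 0, "rz": 0},
    {"dx": 0, "dy": 0, "dz": -0.4, "rx": 0, "ry": 0, "rz": 0},
    {"dx": 0, "dy": 0, "dz": -0.4, "rx": 0, "ry": 0, "rz": 0},
    {"dx": 0, "dy": 0, "dz": -0.3, "rx": 0, "ry": 0, "rz": 0},
    {"dx": 0, "dy": 0, "dz": 0, "rx": 0, "ry": 0, "rz": 0},
    {"dx": 0, "dy": 0, "dz": 0, "rx": 0, "ry": 0, "rz": 0},
    {"dx": 0, "dy": 0, "dz": 0, "rx": 0, "ry": 0, "rz": 0},
    {"dx": 0, "dy": 0, "dz": 0, "rx": 0, "ry": 0, "rz": 0}
  ]
}}

```text
t: 21.6
tcp_pos: [0.4484, -0.3633, 0.0514]
tool_rot: [0.872, 0.489, 0.0, 0.0]
force: [0.8, -0.6, -0.0]
finger_gap: 0.45
gripper_force: 0.0
```

Request:
{"method": "move_arm", "body": {
  "targets": [
    {"dx": 0, "dy": 0, "dz": 0, "rx": 0, "ry": 0, "rz": 0},
    {"dx": 0, "dy": 0, "dz": 0, "rx": 0, "ry": 0, "rz": 0},
    {"dx": 0, "dy": 0, "dz": 0, "rx": 0, "ry": 0, "rz": 0},
    {"dx": 0, "dy": 0, "dz": 0, "rx": 0, "ry": 0, "rz": 0},
    {"dx": 0, "dy": 0, "dz": 0, "rx": 0, "ry": 0, "rz": 0},
    {"dx": 0, "dy": 0, "dz": 0, "rx": 0, "ry": 0, "rz": 0},
    {"dx": 0, "dy": 0, "dz": 0, "rx": 0, "ry": 0, "rz": 0},
    {"dx": 0, "dy": 0, "dz": 0, "rx": 0, "ry": 0, "rz": 0},
    {"dx": 0, "dy": 0, "dz": 0, "rx": 0, "ry": 0, "rz": 0},
    {"dx": 0, "dy": 0, "dz": 0, "rx": 0, "ry": 0, "rz": 0}
  ],
  "claw": 0
}}

```text
t: 22.85
tcp_pos: [0.4485, -0.3634, 0.0513]
tool_rot: [0.872, 0.489, 0.0, 0.0]
force: [0.5, 0.3, 5.7]
finger_gap: 0.154
gripper_force: 39.9
```

Request:
{"method": "move_arm", "body": {
  "targets": [
    {"dx": 0, "dy": 0, "dz": 0.4, "rx": 0, "ry": 0, "rz": 0},
    {"dx": 0, "dy": 0, "dz": 0.8, "rx": 0, "ry": 0, "rz": 0},
    {"dx": 0, "dy": 0, "dz": 0.8, "rx": 0, "ry": 0, "rz": 0},
    {"dx": 0, "dy": 0, "dz": 0.8, "rx": 0, "ry": 0, "rz": 0},
    {"dx": 0, "dy": 0, "dz": 0.8, "rx": 0, "ry": 0, "rz": 0},
    {"dx": 0, "dy": 0, "dz": 0.8, "rx": 0, "ry": 0, "rz": 0},
    {"dx": 0, "dy": 0, "dz": 0.8, "rx": 0, "ry": 0, "rz": 0},
    {"dx": 0, "dy": 0, "dz": 0.4, "rx": 0, "ry": 0, "rz": 0},
    {"dx": 0, "dy": 0.4, "dz": 0, "rx": 0, "ry": 0, "rz": 0},
    {"dx": 0, "dy": 0.8, "dz": 0, "rx": 0, "ry": 0, "rz": 0}
  ]
}}

```text
t: 24.1
tcp_pos: [0.4477, -0.332, 0.1901]
tool_rot: [0.872, 0.489, -0.0, -0.001]
force: [-0.3, 0.4, -1.6]
finger_gap: 0.155
gripper_force: 39.1
```

Request:
{"method": "move_arm", "body": {
  "targets": [
    {"dx": 0.05, "dy": 1, "dz": 0, "rx": 0, "ry": 0, "rz": 0.03},
    {"dx": 0.05, "dy": 1, "dz": 0, "rx": 0, "ry": 0, "rz": 0.03},
    {"dx": 0.05, "dy": 1, "dz": 0, "rx": 0, "ry": 0, "rz": 0.03},
    {"dx": 0.05, "dy": 1, "dz": 0, "rx": 0, "ry": 0, "rz": 0.03},
    {"dx": 0.05, "dy": 1, "dz": 0, "rx": 0, "ry": 0, "rz": 0.03},
    {"dx": 0.05, "dy": 1, "dz": 0, "rx": 0, "ry": 0, "rz": 0.03},
    {"dx": 0.05, "dy": 1, "dz": 0, "rx": 0, "ry": 0, "rz": 0.03},
    {"dx": 0.05, "dy": 1, "dz": 0, "rx": 0, "ry": 0, "rz": 0.03},
    {"dx": 0.05, "dy": 1, "dz": 0, "rx": 0, "ry": 0, "rz": 0.03},
    {"dx": 0.05, "dy": 1, "dz": 0, "rx": 0, "ry": 0, "rz": 0.03}
  ]
}}

```text
t: 25.35
tcp_pos: [0.4605, -0.0812, 0.1912]
tool_rot: [0.83, 0.557, 0.0, 0.0]
force: [-1.0, 0.2, -1.3]
finger_gap: 0.154
gripper_force: 39.1
```

Request:
{"method": "move_arm", "body": {
  "targets": [
    {"dx": 0.05, "dy": 1, "dz": 0, "rx": 0, "ry": 0, "rz": 0.03},
    {"dx": 0.05, "dy": 1, "dz": 0, "rx": 0, "ry": 0, "rz": 0.03},
    {"dx": 0.05, "dy": 1, "dz": 0, "rx": 0, "ry": 0, "rz": 0.03},
    {"dx": 0.05, "dy": 1, "dz": 0, "rx": 0, "ry": 0, "rz": 0.03},
    {"dx": 0.05, "dy": 1, "dz": 0, "rx": 0, "ry": 0, "rz": 0.03},
    {"dx": 0.05, "dy": 1, "dz": 0, "rx": 0, "ry": 0, "rz": 0.03},
    {"dx": 0.05, "dy": 1, "dz": 0, "rx": 0, "ry": 0, "rz": 0.03},
    {"dx": 0.05, "dy": 1, "dz": 0, "rx": 0, "ry": 0, "rz": 0.03},
    {"dx": 0.05, "dy": 1, "dz": 0, "rx": 0, "ry": 0, "rz": 0.03},
    {"dx": 0.05, "dy": 0.9, "dz": 0, "rx": 0, "ry": 0, "rz": 0.06}
  ]
}}

```text
t: 26.6
tcp_pos: [0.4724, 0.1662, 0.1911]
tool_rot: [0.779, 0.627, 0.0, -0.0]
force: [0.4, 0.1, -1.7]
finger_gap: 0.156
gripper_force: 39.1
```

Request:
{"method": "move_arm", "body": {
  "targets": [
    {"dx": 0, "dy": 0.05, "dz": -0.3, "rx": 0, "ry": 0, "rz": 0},
    {"dx": 0, "dy": 0, "dz": -0.4, "rx": 0, "ry": 0, "rz": 0},
    {"dx": 0, "dy": 0, "dz": -0.4, "rx": 0, "ry": 0, "rz": 0},
    {"dx": 0, "dy": 0, "dz": -0.3, "rx": 0, "ry": 0, "rz": 0},
    {"dx": 0, "dy": 0, "dz": 0, "rx": 0, "ry": 0, "rz": 0},
    {"dx": 0, "dy": 0, "dz": 0, "rx": 0, "ry": 0, "rz": 0},
    {"dx": 0, "dy": 0, "dz": 0, "rx": 0, "ry": 0, "rz": 0},
    {"dx": 0, "dy": 0, "dz": 0, "rx": 0, "ry": 0, "rz": 0},
    {"dx": 0, "dy": 0, "dz": 0, "rx": 0, "ry": 0, "rz": 0},
    {"dx": 0, "dy": 0, "dz": 0, "rx": 0, "ry": 0, "rz": 0}
  ]
}}

```text
t: 27.85
tcp_pos: [0.4733, 0.1656, 0.1562]
tool_rot: [0.78, 0.626, 0.0, 0.0]
force: [-0.6, -0.6, -1.2]
finger_gap: 0.153
gripper_force: 39.1
```

Run:
```python
from ov import *
t=cams.snapshot("top")[:,:,::-1].copy();s=cams.snapshot("scene")[:,:,::-1].copy()
p=sensors.sense()['tcp_pos'];print(p)
cv2.imwrite("pics/t7.png",t);cv2.imwrite("pics/s7.png",s)
B=[(box(p[0]-.002,p[1]-.0015,-12.5,p[2]-.0515),(0,255,0))]
o=np.hstack([ov(s,"scene",B,342,170,80,90,5),ov(t,"top",B,207,158,80,90,5)])
cv2.imwrite("pics/c7.png",o)
```

```text
[0.47329057 0.16561072 0.15608198]
```

View pics/c7.png

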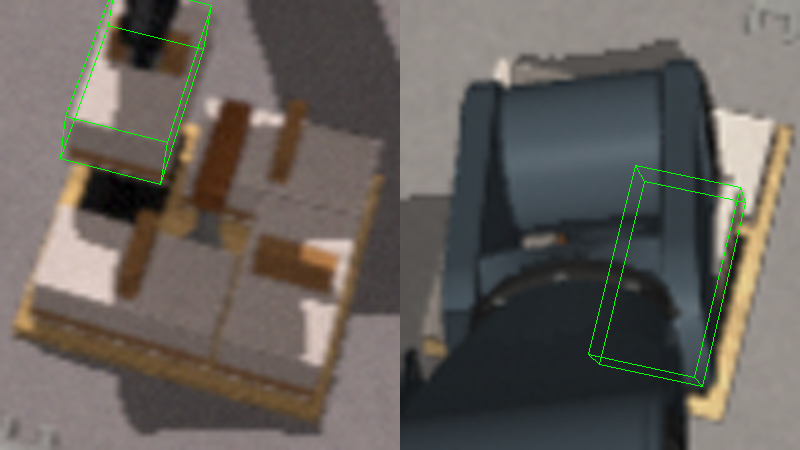

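Request:
{"method": "move_arm", "body": {
  "targets": [
    {"dx": 0, "dy": 0, "dz": -0.4, "rx": 0, "ry": 0, "rz": 0},
    {"dx": 0, "dy": 0, "dz": -0.4, "rx": 0, "ry": 0, "rz": 0},
    {"dx": 0, "dy": 0, "dz": -0.4, "rx": 0, "ry": 0, "rz": 0},
    {"dx": 0, "dy": 0, "dz": -0.4, "rx": 0, "ry": 0, "rz": 0},
    {"dx": 0, "dy": 0, "dz": -0.4, "rx": 0, "ry": 0, "rz": 0},
    {"dx": 0, "dy": 0, "dz": -0.4, "rx": 0, "ry": 0, "rz": 0},
    {"dx": 0, "dy": 0, "dz": -0.4, "rx": 0, "ry": 0, "rz": 0},
    {"dx": 0, "dy": 0, "dz": -0.4, "rx": 0, "ry": 0, "rz": 0},
    {"dx": 0, "dy": 0, "dz": -0.1, "rx": 0, "ry": 0, "rz": 0},
    {"dx": 0, "dy": 0, "dz": -0.1, "rx": 0, "ry": 0, "rz": 0}
  ]
}}

```text
t: 29.2
tcp_pos: [0.4733, 0.1656, 0.071]
tool_rot: [0.78, 0.626, 0.0, -0.0]
force: [0.1, -0.1, -2.1]
finger_gap: 0.151
gripper_force: 39.2
```

Request:
{"method": "move_arm", "body": {
  "targets": [
    {"dx": 0, "dy": 0, "dz": -0.1, "rx": 0, "ry": 0, "rz": 0},
    {"dx": 0, "dy": 0, "dz": -0.1, "rx": 0, "ry": 0, "rz": 0},
    {"dx": 0, "dy": 0, "dz": -0.08, "rx": 0, "ry": 0, "rz": 0},
    {"dx": 0, "dy": 0, "dz": 0, "rx": 0, "ry": 0, "rz": 0},
    {"dx": 0, "dy": 0, "dz": 0, "rx": 0, "ry": 0, "rz": 0},
    {"dx": 0, "dy": 0, "dz": 0, "rx": 0, "ry": 0, "rz": 0},
    {"dx": 0, "dy": 0, "dz": 0, "rx": 0, "ry": 0, "rz": 0},
    {"dx": 0, "dy": 0, "dz": 0, "rx": 0, "ry": 0, "rz": 0},
    {"dx": 0, "dy": 0, "dz": 0, "rx": 0, "ry": 0, "rz": 0},
    {"dx": 0, "dy": 0, "dz": 0, "rx": 0, "ry": 0, "rz": 0}
  ]
}}

```text
t: 30.45
tcp_pos: [0.4733, 0.1656, 0.0641]
tool_rot: [0.78, 0.626, 0.0, 0.0]
force: [-0.6, 0.5, -0.1]
finger_gap: 0.154
gripper_force: 39.1
```

Request:
{"method": "move_arm", "body": {
  "targets": [
    {"dx": 0, "dy": 0, "dz": -0.03, "rx": 0, "ry": 0, "rz": 0},
    {"dx": 0, "dy": 0, "dz": 0, "rx": 0, "ry": 0, "rz": 0},
    {"dx": 0, "dy": 0, "dz": 0, "rx": 0, "ry": 0, "rz": 0},
    {"dx": 0, "dy": 0, "dz": 0, "rx": 0, "ry": 0, "rz": 0},
    {"dx": 0, "dy": 0, "dz": 0, "rx": 0, "ry": 0, "rz": 0},
    {"dx": 0, "dy": 0, "dz": 0, "rx": 0, "ry": 0, "rz": 0},
    {"dx": 0, "dy": 0, "dz": 0, "rx": 0, "ry": 0, "rz": 0},
    {"dx": 0, "dy": 0, "dz": 0, "rx": 0, "ry": 0, "rz": 0},
    {"dx": 0, "dy": 0, "dz": 0, "rx": 0, "ry": 0, "rz": 0},
    {"dx": 0, "dy": 0, "dz": 0, "rx": 0, "ry": 0, "rz": 0}
  ],
  "claw": 45
}}

```text
t: 31.7
tcp_pos: [0.4733, 0.1656, 0.0633]
tool_rot: [0.78, 0.626, -0.0, -0.0]
force: [0.7, 0.6, 0.7]
finger_gap: 0.45
gripper_force: 0.0
```

Request:
{"method": "move_arm", "body": {
  "targets": [
    {"dx": 0, "dy": 0, "dz": 0.4, "rx": 0, "ry": 0, "rz": 0},
    {"dx": 0, "dy": 0, "dz": 0.8, "rx": 0, "ry": 0, "rz": 0},
    {"dx": 0, "dy": 0, "dz": 0.8, "rx": 0, "ry": 0, "rz": 0},
    {"dx": 0, "dy": 0, "dz": 0.8, "rx": 0, "ry": 0, "rz": 0},
    {"dx": 0, "dy": 0, "dz": 0.8, "rx": 0, "ry": 0, "rz": 0},
    {"dx": 0, "dy": 0, "dz": 0.8, "rx": 0, "ry": 0, "rz": 0},
    {"dx": 0, "dy": 0, "dz": 0.8, "rx": 0, "ry": 0, "rz": 0},
    {"dx": 0, "dy": 0, "dz": 0.4, "rx": 0, "ry": 0, "rz": 0},
    {"dx": 0, "dy": 0, "dz": 0, "rx": 0, "ry": 0, "rz": 0},
    {"dx": 0, "dy": 0, "dz": 0, "rx": 0, "ry": 0, "rz": 0}
  ]
}}

```text
t: 32.95
tcp_pos: [0.4727, 0.1655, 0.2028]
tool_rot: [0.78, 0.626, -0.001, -0.0]
force: [0.8, 0.0, -0.3]
finger_gap: 0.449
gripper_force: 0.0
```

Run:
```python
from ov import *
s=cams.snapshot("scene")[:,:,::-1].copy()
cv2.imwrite("pics/s8.png",s)
crop(s,342,180,84,84,7,"pics/c8.png")
```

```text
(no output)
```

View pics/c8.png

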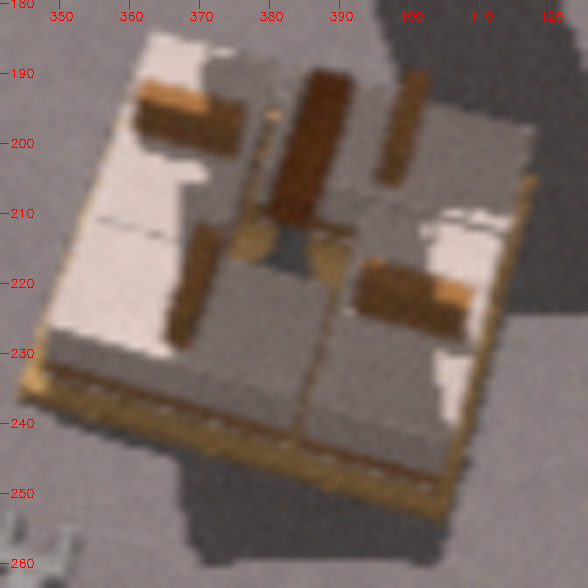

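The view shows all four cartons in the pinwheel with even gaps, ridges near (369,197), (368,220), (399,198) and (400,222). The handle is next.

Request:
{"method": "move_arm", "body": {
  "targets": [
    {"dx": 0.2, "dy": 0.22, "dz": 0, "rx": 0, "ry": 0, "rz": 0.3},
    {"dx": 0.2, "dy": 0.22, "dz": 0, "rx": 0, "ry": 0, "rz": 0.3},
    {"dx": 0.2, "dy": 0.22, "dz": 0, "rx": 0, "ry": 0, "rz": 0.3},
    {"dx": 0.2, "dy": 0.22, "dz": 0, "rx": 0, "ry": 0, "rz": 0.3},
    {"dx": 0.2, "dy": 0.22, "dz": 0, "rx": 0, "ry": 0, "rz": 0.3},
    {"dx": 0.2, "dy": 0.22, "dz": 0, "rx": 0, "ry": 0, "rz": 0.3},
    {"dx": 0.2, "dy": 0.22, "dz": 0, "rx": 0, "ry": 0, "rz": 0.3},
    {"dx": 0.2, "dy": 0.22, "dz": 0, "rx": 0, "ry": 0, "rz": 0.3},
    {"dx": 0.2, "dy": 0.22, "dz": 0, "rx": 0, "ry": 0, "rz": 0.3},
    {"dx": 0.15, "dy": 0.19, "dz": 0, "rx": 0, "ry": 0, "rz": 0.3}
  ],
  "claw": 75
}}

```text
t: 34.25
tcp_pos: [0.5218, 0.2199, 0.2022]
tool_rot: [0.106, 0.994, -0.0, -0.001]
force: [0.3, 0.1, -0.1]
finger_gap: 0.746
gripper_force: 0.0
```

Request:
{"method": "move_arm", "body": {
  "targets": [
    {"dx": 0, "dy": 0, "dz": -0.4, "rx": 0, "ry": 0, "rz": 0},
    {"dx": 0, "dy": 0, "dz": -0.5, "rx": 0, "ry": 0, "rz": 0},
    {"dx": 0, "dy": 0, "dz": -0.5, "rx": 0, "ry": 0, "rz": 0},
    {"dx": 0, "dy": 0, "dz": -0.5, "rx": 0, "ry": 0, "rz": 0},
    {"dx": 0, "dy": 0, "dz": -0.5, "rx": 0, "ry": 0, "rz": 0},
    {"dx": 0, "dy": 0, "dz": -0.5, "rx": 0, "ry": 0, "rz": 0},
    {"dx": 0, "dy": 0, "dz": -0.5, "rx": 0, "ry": 0, "rz": 0},
    {"dx": 0, "dy": 0, "dz": -0.4, "rx": 0, "ry": 0, "rz": 0},
    {"dx": 0, "dy": 0, "dz": -0.2, "rx": 0, "ry": 0, "rz": 0},
    {"dx": 0, "dy": 0, "dz": 0, "rx": 0, "ry": 0, "rz": 0}
  ]
}}

```text
t: 35.5
tcp_pos: [0.5219, 0.2198, 0.103]
tool_rot: [0.109, 0.994, -0.0, -0.0]
force: [-0.3, -0.6, 0.1]
finger_gap: 0.75
gripper_force: 0.0
```

Request:
{"method": "move_arm", "body": {
  "targets": [
    {"dx": 0, "dy": 0, "dz": -0.08, "rx": 0, "ry": 0, "rz": 0},
    {"dx": 0, "dy": 0, "dz": 0, "rx": 0, "ry": 0, "rz": 0},
    {"dx": 0, "dy": 0, "dz": 0, "rx": 0, "ry": 0, "rz": 0},
    {"dx": 0, "dy": 0, "dz": 0, "rx": 0, "ry": 0, "rz": 0},
    {"dx": 0, "dy": 0, "dz": 0, "rx": 0, "ry": 0, "rz": 0},
    {"dx": 0, "dy": 0, "dz": 0, "rx": 0, "ry": 0, "rz": 0},
    {"dx": 0, "dy": 0, "dz": 0, "rx": 0, "ry": 0, "rz": 0},
    {"dx": 0, "dy": 0, "dz": 0, "rx": 0, "ry": 0, "rz": 0},
    {"dx": 0, "dy": 0, "dz": 0, "rx": 0, "ry": 0, "rz": 0},
    {"dx": 0, "dy": 0, "dz": 0, "rx": 0, "ry": 0, "rz": 0}
  ],
  "claw": 0,
  "newtons": 58
}}

```text
t: 36.75
tcp_pos: [0.5223, 0.2201, 0.1018]
tool_rot: [0.109, 0.994, 0.0, 0.0]
force: [-1.0, 2.3, 5.1]
finger_gap: 0.243
gripper_force: 58.6
```

Request:
{"method": "move_arm", "body": {
  "targets": [
    {"dx": 0, "dy": 0, "dz": 0.05, "rx": 0, "ry": 0, "rz": 0},
    {"dx": 0, "dy": 0, "dz": 0.1, "rx": 0, "ry": 0, "rz": 0},
    {"dx": 0, "dy": 0, "dz": 0.15, "rx": 0, "ry": 0, "rz": 0},
    {"dx": 0, "dy": 0, "dz": 0.2, "rx": 0, "ry": 0, "rz": 0},
    {"dx": 0, "dy": 0, "dz": 0.2, "rx": 0, "ry": 0, "rz": 0},
    {"dx": 0, "dy": 0, "dz": 0.2, "rx": 0, "ry": 0, "rz": 0},
    {"dx": 0, "dy": 0, "dz": 0.2, "rx": 0, "ry": 0, "rz": 0},
    {"dx": 0, "dy": 0, "dz": 0.2, "rx": 0, "ry": 0, "rz": 0},
    {"dx": 0, "dy": 0, "dz": 0.2, "rx": 0, "ry": 0, "rz": 0},
    {"dx": 0, "dy": 0, "dz": 0.2, "rx": 0, "ry": 0, "rz": 0}
  ]
}}

```text
t: 38.0
tcp_pos: [0.522, 0.2198, 0.1441]
tool_rot: [0.109, 0.994, -0.0, -0.0]
force: [0.2, 0.1, -6.4]
finger_gap: 0.244
gripper_force: 56.9
```

Request:
{"method": "move_arm", "body": {
  "targets": [
    {"dx": 0, "dy": 0, "dz": 0.2, "rx": 0, "ry": 0, "rz": 0},
    {"dx": 0, "dy": 0, "dz": 0.2, "rx": 0, "ry": 0, "rz": 0},
    {"dx": 0, "dy": 0, "dz": 0.2, "rx": 0, "ry": 0, "rz": 0},
    {"dx": 0, "dy": 0, "dz": 0.2, "rx": 0, "ry": 0, "rz": 0},
    {"dx": 0, "dy": 0, "dz": 0.2, "rx": 0, "ry": 0, "rz": 0},
    {"dx": 0, "dy": 0, "dz": 0.2, "rx": 0, "ry": 0, "rz": 0},
    {"dx": 0, "dy": 0, "dz": 0.2, "rx": 0, "ry": 0, "rz": 0},
    {"dx": 0, "dy": 0, "dz": 0.2, "rx": 0, "ry": 0, "rz": 0},
    {"dx": 0, "dy": 0, "dz": 0.2, "rx": 0, "ry": 0, "rz": 0},
    {"dx": 0, "dy": 0, "dz": 0.2, "rx": 0, "ry": 0, "rz": 0}
  ]
}}

```text
t: 39.25
tcp_pos: [0.522, 0.2198, 0.1941]
tool_rot: [0.109, 0.994, -0.0, -0.0]
force: [-0.3, 0.4, -8.0]
finger_gap: 0.245
gripper_force: 56.9
```

Request:
{"method": "move_arm", "body": {
  "targets": [
    {"dx": 0, "dy": 0, "dz": 0.15, "rx": 0, "ry": 0, "rz": 0},
    {"dx": 0, "dy": 0, "dz": 0.1, "rx": 0, "ry": 0, "rz": 0},
    {"dx": 0, "dy": 0, "dz": 0.05, "rx": 0, "ry": 0, "rz": 0},
    {"dx": 0, "dy": 0, "dz": 0, "rx": 0, "ry": 0, "rz": 0},
    {"dx": 0, "dy": 0, "dz": 0, "rx": 0, "ry": 0, "rz": 0},
    {"dx": 0, "dy": 0, "dz": 0, "rx": 0, "ry": 0, "rz": 0},
    {"dx": 0, "dy": 0, "dz": 0, "rx": 0, "ry": 0, "rz": 0},
    {"dx": 0, "dy": 0, "dz": 0, "rx": 0, "ry": 0, "rz": 0},
    {"dx": 0, "dy": 0, "dz": 0, "rx": 0, "ry": 0, "rz": 0},
    {"dx": 0, "dy": 0, "dz": 0, "rx": 0, "ry": 0, "rz": 0}
  ]
}}

```text
t: 40.5
tcp_pos: [0.5221, 0.2198, 0.2013]
tool_rot: [0.109, 0.994, -0.0, -0.0]
force: [-0.2, 0.4, -6.7]
finger_gap: 0.245
gripper_force: 56.9
```

Run:
```python
from h import *
s=sensors.sense();print(s['force'],s['ft_torque'],abs(s['qd']).max(),s['t'])
print(order.sign_off())
```

```text
[-0.21714868  0.38895283 -6.70666026] [0.02022469 0.04140796 0.04734021] 0.0020919708749809205 40.5
the job is handed in; nothing more can be done
None
```

The job is handed in at 40.5 s. I set both loose cartons on their patches, and the last picture, before the lift, showed all four in an even pinwheel. The carrier is now held still by its handle about 10 cm up at 57 N. I had no pictures left to look after the lift, but the steady load and near-zero wrist moment suggest it hangs level with all four cartons. The sign-off gave no verdict.

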